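# Press a board carrier into a test nest and hold it there

## Task

Pick up the long board carrier (the one with the connector at one end) by its grip bar, lift it clear of the bench and lay it flat on the base plate of the test nest, connector end towards the spring-loaded contact block. Press it into the corner so that its long side bears firmly and flush against the steel rail and its connector end pushes the contact block fully home, and finish while still gripping it and holding both pressed, because the spring pushes it out again when let go. Do not ram it, and leave the other things on the bench where they are.

Things in the scene. Friction and masses are not known exactly. Their poses are not given: they have to be found in the camera images.
- carrier_mid (a point): Long board carrier, loose, 90-150 g: black plate 90 x 56 x 12 mm (x, y, z), green circuit board on top, and on its middle a grey upright grip bar 44 long (x), 16 thick (y), 32 high. This point: carrier's centre, 22 mm above the underside, 22 below the bar's top. x along the long side to the connector end, z up. Grip across the bar (fingers close along y), fingertips above the plate.
- carrier_nose (a point): Centre of the carrier's connector end face (flat, brass strips), 45 mm along +x from the carrier's centre, 6 mm above its underside.
- carrier: The same long carrier; origin at the centre of its underside, axes as for carrier_mid. A white connector housing 8 x 44 x 6 mm stands on the plate along its +x end (top 18 mm above the underside).
- nest: Test nest, fixed: aluminium base plate 150 x 200 x 8 mm (x, y, z); origin at the centre of its underside, on the table, z up. The steel rail along its +x side and the black contact block near its +y end make the corner, open to -x and -y. Behind the block, at y = 86 to 100 mm, a fixed black stop housing, 26 mm high above the table, x -25 to 45 mm.
- rail: The rigid dark steel rail of the nest, 20 x 120 x 12 mm, standing on the base plate (top 20 mm above the table); origin at the centre of its underside, axes as the nest's. Its face towards the carrier looks to -x, at nest x = 45 mm, and runs from nest y = -80 to 40 mm.
- contact_face (a point): Centre of the contact block's face, looking to nest -y, 14 mm above the table. The block is black, 50 x 24 x 12 mm (nest x, y, z; top 20 mm above the table), centred on nest x = 12 mm; unpressed its face is at nest y = 55 mm.
- contact (a joint): Travel of the contact block in m along nest +y: 0 out, 0.006 fully home (hard stop). Its spring pushes back with 4 N at 0, 10 N when home.
- home (a point): Point on the base plate's top (8 mm above the table) where the centre of the carrier's underside lies when it is fully in the corner: nest x = 17 mm, y = 16 mm. Axes as the nest's; the carrier's x is then along nest +y.
- short_carrier: Bystander: a shorter carrier, 60 x 56 mm, same bar (30 mm long), no connector. Loose.
- jar: Bystander: small jar, 42 mm across, 50 mm high.
- screwdriver: Bystander: screwdriver, 160 mm long, lying.
- phone: Bystander: phone, 150 x 72 x 9 mm, lying.
- spool: Bystander: solder spool, 54 mm across, 24 mm high.
- dispenser: Bystander: amber bottle, 60 mm across, 125 mm high.
- tweezers: Bystander: steel tweezers, 125 mm long, lying.

How it is judged:
On the way:
1. the long carrier is gripped and lifted clear of the bench (height (world z) of carrier_mid above 0.035 m and contact force between the fingers and carrier above 1 N), for 0.2 s.
At the end, for the whole second after the job is handed in: Carrier flat on the base plate (3 mm, 0.05 rad), connector end to the block, within 4 mm of home and 0.035 rad of square; over 2 N on the rail; block pushed in over 5 of 6 mm with over 2 N; carrier still gripped (over 2 N) and at rest (value of joint contact above 0.005 m and contact force between carrier and rail above 2 N and contact force between carrier and contact above 2 N and contact force between the fingers and carrier above 2 N and y of carrier_nose in the frame of nest above 0.0585 m and horizontal distance between carrier and home below 0.004 m and angle between the x axis of carrier and the y axis of nest, either way round below 0.035 rad and angle between carrier's own z axis and vertical below 0.05 rad and height (world z) of carrier_mid below 0.033 m and linear speed of carrier below 0.02 m/s); the arm keeps its last pose, push and grip.
It fails at once if the carrier is rammed into the nest (over 70 N on the rail or the contact block) (contact force between carrier and rail above 70 N or contact force between carrier and contact above 70 N).
It fails at once if another thing on the bench is shifted by more than 30 mm (distance of any of short_carrier, jar, screwdriver, phone, spool, dispenser, tweezers from where it was at the start of the episode above 0.03 m).
It also fails if it takes over 58 s, if anything falls off the work surface, if the arm or the gripper's body presses on something with over 40 N, if the wrist force passes 120 N, or if a joint passes its speed limit or range.

## Robot

A 6-joint arm with a two-finger parallel gripper is mounted at the origin on the work surface. World frame = base frame: x ahead of the robot, y to its left, z up, the work surface at z = 0. Lengths are in m, angles in rad, forces in N, time in s.
With the tool pointing down it reaches from about 0.25 to 0.725 m from the base axis. Payload 4 kg.
Tool frame: the origin (TCP) lies on the centre line of the jaws, within the pads' length; the fingertips stand 11 mm ahead of it and the grasp point (between the pads) lies 8 mm behind it (bot.nose_length is the distance from the TCP to the fingertips, in m); z points along the fingers, y is the direction in which the jaws open and shut (so a half turn about z gives the same grasp; the last joint's range is limited). The gripper opens to 85 mm and grips with 20 to 120 N. Pads are 22 mm wide; open, the fingers measure 114 mm over their backs; the gripper's body (76 mm by 85 mm) begins 54 mm behind the grasp point. The pads swing forward as they close: fully open they stand 13 mm farther back than shut.
Start: joints at [-1.14, 0.241, 0.005, 1.335, 0, 1.571], TCP at [0.209, -0.454, 0.242] pointing down, gripper open.
Joint ranges: [-2.72, 2.72], [-1.05, 1.87], [-1.09, 1.28], [-1.99, 2.15], [-1.42, 1.44], [-3.14, 3.14]. Speed limits (rad/s): [2.79, 2.79, 3.14, 3.14, 3.14, 3.14].

## Interface

Orientations are given as a unit quaternion [x, y, z, w].
In Python, from workcell import bot gives the robot as it stands.
- The arm moves only by the tool play_rows, never from a script. Its argument "plan" is one flat list of numbers, 6 for each row, row after row: the shift along the tool's x, y, z in mm, then the turn, a rotation vector about the tool's x, y, z in rad. A call has 1 to 20 rows; each row shifts and turns the commanded pose from where the row before left it, along the tool's axes as they then stand; what a row does not reach is not made up. A row lasts 1/8 s, in which the tool goes at most 62.5 mm and 10.7 degrees, less where a joint would pass 70% of its speed; a pose out of reach is approached as far as the arm can. A call with a gripper value outside its range is refused whole. "hand" is the opening in per cent of the stroke, from 0 (shut) to 100 (fully open), set as the call begins (left out, the last holds). The fingers move at their own pace and stop on an object; the grip force is fixed at half the most. Time passes only in rows, so rows that do not move let the fingers close. It gives the time, the measured TCP pose, the force and the opening at its end, in the units of the state.
- bot.get_obs(): the state, without advancing time (a new reading comes with each control period).
- bot.camera(name): name is "scene" or "top"; returns a dict with "frame" (420x560x3 uint8, blue, green, red), "range_z" (420x560 float32, m along the optical axis (not along the pixel's ray), 0 where there is no reading), "K" (3x3 intrinsics, pixels), "cam_to_world" (4x4, takes a point from camera to world coordinates). Camera axes: x right, y down, z forward; pixel columns grow to the right and rows downward; lengths in m; the calibration is good to about 2 mm. A picture is of the moment at which its call begins.
- bot.job_done(): hands the job in, once; it reports no verdict.
Trained networks look in the newest picture that a camera, given by its name, has taken for a name from the list of things; names that differ only in an ending like _2 or _b are one class to them, and where a whole thing is asked for, a point or a joint stands for the part that bears it (a point fixed in the world has none). Each returns a list of dicts, best first, with "p" (0 to 1); they miss things now and then, are a little off and sometimes report something else, mostly with a low value. They report only what shows in the picture. A call takes as long as a camera call.
- bot.outline_of(query, camera): "mask" (420x560 bool, what is visible of it) and "point" ([row, column] in pixels, amid what is visible of it).
The state is a dict: "clock": time; "joint_pos": joint angles; "joint_vel": joint speeds; "tau": joint torques, N m; "eef_pos": TCP position; "tool_rot": TCP orientation; "ft_force": force on the tool from outside, world axes, zero at the start; "ft_torque": the same for the moment, N m; "grip_width": finger opening in m.
Only numpy, scipy, OpenCV 4.12 (cv2) and the standard library are available. Lean on these libraries where they do the work, as an engineer would, in place of code of your own. Each camera call takes 0.05 s, during which the arm holds its last target.

## Working session

There is one attempt and no reset: what is moved stays moved. The work goes in short steps, Python scripts to look and compute and a tool call to move; the robot and the scene stay as the last step left them, time stands still between calls to the robot, and variables do not carry over. Pictures are saved under pics/ and viewed, and the job is handed in when it is done.

Besides the shell and the picture viewer there is one more tool, called after "Request:" by a JSON object that holds its "name" and its "arguments". play_rows: Moves the arm, as the interface text tells. Its arguments: {"type":"object","properties":{"plan":{"type":"array","items":{"type":"number"}},"hand":{"type":"number"}},"required":["plan"]}

```bash
mkdir -p pics; ls; cat > h.py <<'E'
import numpy as np, cv2
from workcell import bot
def cam(n,fn=None):
    c=bot.camera(n)
    if fn: cv2.imwrite('pics/'+fn,c['frame'])
    return c
def pts(c,mask):
    r,q=np.nonzero(mask&(c['range_z']>0)); z=c['range_z'][r,q]; K=c['K']
    P=np.stack([(q-K[0,2])/K[0,0]*z,(r-K[1,2])/K[1,1]*z,z,np.ones_like(z)])
    return (c['cam_to_world']@P)[:3].T
E
python3 - <<'E'
from h import *
for n in('top','scene'):
    c=cam(n,n+'1.png'); print(n,c['K'].round(1).tolist(),c['cam_to_world'].round(3).tolist())
    for q in('carrier','nest','rail','contact_face','short_carrier','jar','screwdriver','phone','spool','dispenser','tweezers'):
        for d in bot.outline_of(q,n)[:2]:
            P=pts(c,d['mask']); print(q,round(d['p'],2),np.round(d['point']),d['mask'].sum(),np.median(P,0).round(3) if len(P) else '', P[:,2].max().round(3) if len(P) else '')
print(bot.get_obs())
E
```

```text
pics
top [[398.5, 0.0, 281.7], [0.0, 398.5, 213.3], [0.0, 0.0, 1.0]] [[-0.019, -0.98, 0.199, 0.364], [-1.0, 0.017, -0.01, 0.018], [0.006, -0.199, -0.98, 1.065], [0.0, 0.0, 0.0, 1.0]]
carrier 0.98 [208. 397.] 706 [ 0.581 -0.294  0.014] 0.049
nest 0.58 [242. 227.] 4264 [0.507 0.164 0.008] 0.031
rail 0.78 [221. 238.] 362 [0.553 0.124 0.02 ] 0.026
contact_face 0.55 [228. 199.] 206 [0.543 0.222 0.02 ] 0.026
contact_face 0.16 [220. 233.] 335 [0.554 0.127 0.02 ] 0.026
short_carrier 0.71 [241. 312.] 499 [ 0.495 -0.072  0.012] 0.048
jar 0.79 [175. 317.] 229 [ 0.674 -0.088  0.048] 0.055
screwdriver 0.75 [315. 372.] 348 [ 0.301 -0.215  0.022] 0.03
phone 0.74 [144. 276.] 1294 [0.772 0.02  0.009] 0.014
spool 0.3 [208. 395.] 667 [ 0.581 -0.294  0.014] 0.049
dispenser 0.4 [228. 201.] 174 [0.541 0.22  0.02 ] 0.026
tweezers 0.71 [208. 394.] 741 [ 0.582 -0.294  0.013] 0.049
tweezers 0.48 [181. 196.] 128 [0.68  0.246 0.005] 0.01
scene [[424.2, 0.0, 287.9], [0.0, 424.2, 206.3], [0.0, 0.0, 1.0]] [[0.893, 0.39, -0.224, 0.803], [0.45, -0.764, 0.462, -0.438], [0.009, -0.514, -0.858, 0.924], [0.0, 0.0, 0.0, 
[... 730 characters left out ...]
0.156 0.009] 0.031
{'clock': 1.2, 'joint_pos': array([-1.14001163e+00,  2.40617679e-01,  4.98824845e-03,  1.33518039e+00,
        2.88099233e-06,  1.57081328e+00]), 'joint_vel': array([ 0.00023107, -0.0001441 , -0.00028978, -0.00138859,  0.00111764,
        0.0017211 ]), 'tau': array([ 1.66208076e-03, -3.72220695e+01,  2.52692109e+01,  1.17520100e-03,
       -9.17147258e-05, -3.11878821e-06]), 'eef_pos': array([ 0.20879342, -0.45432032,  0.24229313]), 'tool_rot': array([ 9.76894425e-01,  2.13722445e-01, -3.46017083e-08, -6.89765650e-06]), 'ft_force': array([ 0.22819305, -1.08212407, -0.2041092 ]), 'ft_torque': array([-0.01004683,  0.07872938, -0.0012582 ]), 'grip_width': 0.08533836352056866}
```

View images.

View pics/top1.png

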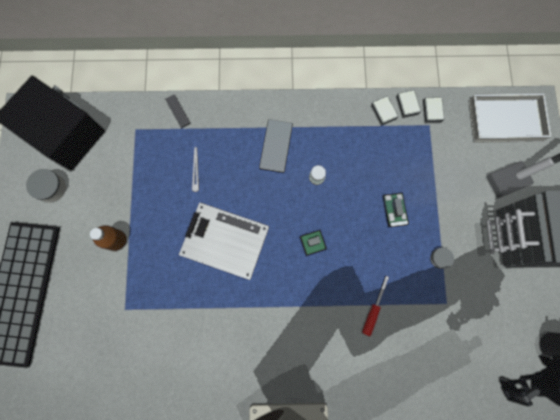

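View pics/scene1.png

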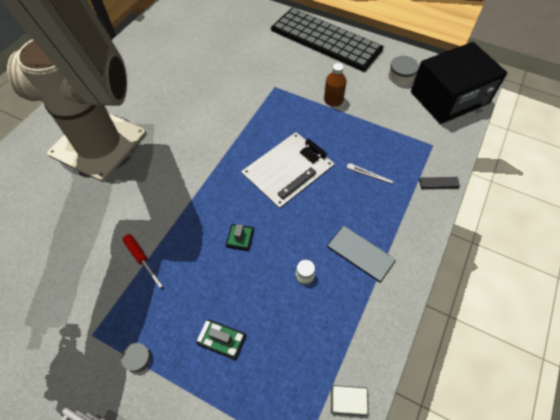

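```bash
python3 - <<'E'
from h import *
for n in('top','scene'):
    c=cam(n); m=bot.outline_of('carrier',n)[0]['mask'];m2=bot.outline_of('nest',n)[0]['mask']
    np.savez(n+'.npz',**c,carrier=m,nest=m2)
    print(bot.get_obs()['clock'])
T=np.load('top.npz')['frame'];S=np.load('scene.npz')['frame']
f=lambda a,k:cv2.resize(a,None,fx=k,fy=k,interpolation=cv2.INTER_CUBIC)
a=f(T[180:240,365:425],6);b=f(S[305:365,188:248],6)
cv2.imwrite('pics/zc.png',np.hstack([a,b]))
a=f(T[195:285,170:275],3.6);b=f(S[125:215,235:340],3.6)
cv2.imwrite('pics/zn.png',np.hstack([a,b]))
E
```

```text
1.35
1.5
```

View pics/zc.png

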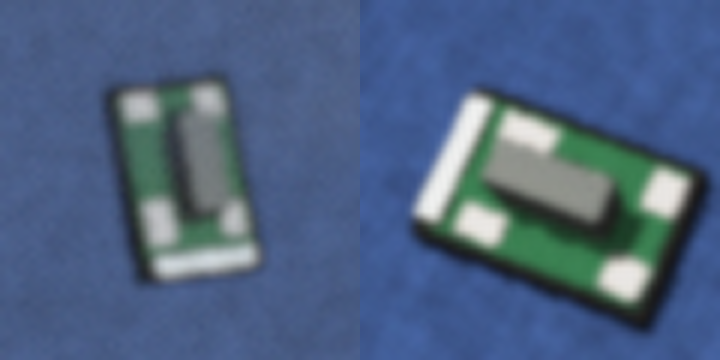

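View pics/zn.png

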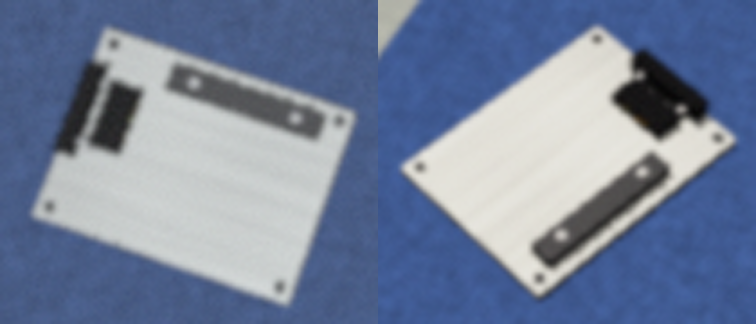

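```bash
cat > fit.py <<'E'
import numpy as np, cv2
from scipy.optimize import minimize
def box(x0,x1,y0,y1,z0,z1): return np.array([[x,y,z] for x in(x0,x1) for y in(y0,y1) for z in(z0,z1)])*1e-3
CAR=[box(-45,45,-28,28,0,12),box(37,45,-22,22,12,18),box(-22,22,-8,8,12,44)]
NEST=[box(-75,75,-100,100,0,8),box(45,65,-80,40,8,20),box(-13,37,55,79,8,20),box(-25,45,86,100,8,26)]
def proj(c,P):
    M=np.linalg.inv(c['cam_to_world']);p=(M[:3,:3]@P.T).T+M[:3,3];q=(c['K']@p.T).T;return q[:,:2]/q[:,2:]
def render(c,boxes,x,y,a,roi,k,z=0):
    r0,r1,c0,c1=roi;im=np.zeros(((r1-r0)*k,(c1-c0)*k),np.uint8)
    R=np.array([[np.cos(a),-np.sin(a),0],[np.sin(a),np.cos(a),0],[0,0,1]])
    for b in boxes:
        uv=proj(c,b@R.T+[x,y,z]);uv=(uv-[c0,r0]+.5)*k-.5
        h=cv2.convexHull(uv.astype(np.float32))
        cv2.fillConvexPoly(im,np.round(h*16).astype(np.int32),255,shift=4)
    return im
def fgmask(c,roi):
    r0,r1,c0,c1=roi;I=c['frame'][r0:r1,c0:c1].astype(float)
    B,G,R=I[...,0],I[...,1],I[...,2]
    bl=(B-R)/(B+G+R+20); return bl
def fit(c,boxes,p0,roi,k=6,z=0):
    bl=fgmask(c,roi); hi=np.percentile(bl,90); f=np.clip(1-bl/hi,0,1)
    F=cv2.resize(f,None,fx=k,fy=k,interpolation=cv2.INTER_LINEAR)
    F=(F>.5).astype(float)
    def cost(v):
        m=render(c,boxes,v[0],v[1],v[2],roi,k,z)/255.; return np.abs(m-F).sum()/F.sum()
    best=None
    for s in(1,.3):
        S=np.array([p0]+[np.array(p0)+d for d in np.diag([.006*s,.006*s,.08*s])])
        r=minimize(cost,p0,method='Nelder-Mead',options=dict(initial_simplex=S,xatol=1e-5,fatol=1e-5)); p0=r.x
    return r.x,r.fun,F
E
python3 - <<'E'
from fit import *
out=[]
for n,rc,rn in(('top',(180,240,365,425),(195,285,170,275)),('scene',(305,365,188,248),(125,215,235,340))):
    c=dict(np.load(n+'.npz'))
    for nm,b,p,roi in(('carrier',CAR,(.581,-.294,np.radians(188)),rc),('nest',NEST,(.51,.16,np.radians(-18)),rn)):
        v,e,F=fit(c,b,p,roi); print(n,nm,v[:2].round(4),np.degrees(v[2]).round(2),round(e,3))
        k=6;im=cv2.resize(c['frame'][roi[0]:roi[1],roi[2]:roi[3]],None,fx=k,fy=k,interpolation=cv2.INTER_CUBIC)
        m=render(c,b,*v,roi,k);cs,_=cv2.findContours(m,0,2);cv2.drawContours(im,cs,-1,(0,0,255),1)
        for bb in b[1:]:
            mm=render(c,[bb],*v,roi,k);cs,_=cv2.findContours(mm,0,2);cv2.drawContours(im,cs,-1,(0,255,255),1)
        out.append(cv2.resize(im,(390,300)))
cv2.imwrite('pics/fit.png',np.vstack([np.hstack(out[:2]),np.hstack(out[2:])]))
E
```

```text
top carrier [ 0.585  -0.3007] 186.38 0.153
top nest [0.5078 0.1624] -19.99 0.034
scene carrier [ 0.5825 -0.3001] 187.25 0.072
scene nest [0.5076 0.1636] -20.1 0.052
```

View pics/fit.png

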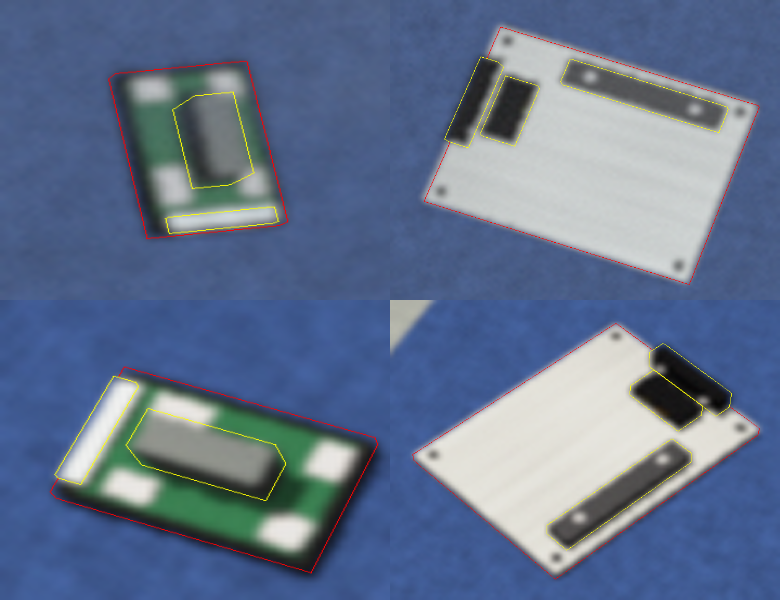

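```bash
python3 - <<'E'
from h import pts
import numpy as np,cv2
for n in('top','scene'):
    c=dict(np.load(n+'.npz'));P=pts(c,c['carrier']);b=P[P[:,2]>.036]
    print(n,len(b),np.median(b,0).round(4),b.mean(0).round(4),np.percentile(b[:,2],[10,50,90]).round(4),cv2.minAreaRect((b[:,:2]*1000).astype(np.float32)))
    q=P[(P[:,2]>.005)&(P[:,2]<.022)];print(' plate',q.mean(0).round(4),np.median(q[:,2]).round(4))
    Q=pts(c,c['nest']);print(' nest z',np.percentile(Q[:,2],[25,50]).round(4))
    I=c['frame'].astype(int)
    M=np.zeros(c['range_z'].shape,bool);M[230:250,420:430]=n=='top'
    M[300:320,160:180]=n=='scene';print(' mat z',np.median(pts(c,M)[:,2]).round(4))
E
```

```text
top 109 [ 0.5834 -0.2992  0.0438] [ 0.5835 -0.2993  0.0435] [0.0402 0.0438 0.0464] ((584.2374267578125, -299.82244873046875), (43.42750930786133, 15.787473678588867), 8.128396034240723)
 plate [ 0.5823 -0.2971  0.013 ] 0.0128
 nest z [0.0068 0.0083]
 mat z 0.0003
scene 186 [ 0.5848 -0.3024  0.0444] [ 0.5847 -0.3025  0.044 ] [0.0414 0.0444 0.0463] ((584.1005249023438, -301.9687194824219), (43.70654296875, 16.622528076171875), 7.735553741455078)
 plate [ 0.5862 -0.304   0.0136] 0.0133
 nest z [0.0076 0.009 ]
 mat z 0.0009
```

Request:
{"name": "play_rows", "arguments": {"plan": [40.5,1.7,12.2,0,0,0,40.5,1.7,12.2,0,0,0,40.5,1.7,12.2,0,0,0,40.5,1.7,12.2,0,0,0,40.5,1.7,12.2,0,0,0,40.5,1.7,12.2,0,0,0,40.5,1.7,12.2,0,0,0,40.5,1.7,12.2,0,0,0,40.5,1.7,12.2,0,0,0,40.5,1.7,12.2,0,0,0,0,0,0,0,0,-0.167,0,0,0,0,0,-0.167,0,0,0,0,0,-0.167,0,0,0,0,0,-0.167,0,0,0,0,0,-0.167,0,0,0,0,0,-0.167,0,0,0,0,0,-0.167,0,0,0,0,0,-0.167,0,0,0,0,0,-0.167], "hand": 45}}

```text
clock: 3.88
eef_pos: [0.5839, -0.3007, 0.1201]
tool_rot: [0.566, 0.825, -0.0, -0.0]
ft_force: [0.6, 0.0, -0.7]
grip_width: 0.0383
```

Request:
{"name": "play_rows", "arguments": {"plan": [0,0,0,0,0,-0.167,0,0,0,0,0,-0.167,0,0,0,0,0,-0.167,0,0,0,0,0,-0.167,0,0,0,0,0,-0.167,0,0,0,0,0,-0.167,0,0,0,0,0,-0.167,0,0,0,0,0,-0.166,0,0,0,0,0,0,0,0,0,0,0,0]}}

```text
clock: 5.12
eef_pos: [0.5839, -0.3007, 0.1202]
tool_rot: [-0.062, 0.998, 0.0, -0.0]
ft_force: [0.6, -0.8, 0.2]
grip_width: 0.0388
```

```bash
python3 - <<'E'
from h import *
from scipy.spatial.transform import Rotation as R
o=bot.get_obs();print(o['clock'],o['eef_pos'].round(4),o['grip_width'],R.from_quat(o['tool_rot']).as_matrix().round(4).tolist(),o['joint_pos'].round(3),o['ft_force'].round(2),bot.nose_length)
E
```

```text
5.125 [ 0.5839 -0.3007  0.1202] 0.038798461891091374 [[-0.9922, -0.1245, -0.0001], [-0.1245, 0.9922, 0.0001], [0.0001, 0.0001, -1.0]] [-0.476  0.62   0.267  1.218  0.    -0.6  ] [ 0.61 -0.82  0.18] 0.011
```

Request:
{"name": "play_rows", "arguments": {"plan": [0,0,20,0,0,0,0,0,20,0,0,0,0,0,15,0,0,0,0,0,10,0,0,0,0,0,0,0,0,0]}}

```text
clock: 5.75
eef_pos: [0.5834, -0.3004, 0.0544]
tool_rot: [-0.063, 0.998, 0.0, -0.001]
ft_force: [0.6, -0.5, 0.6]
grip_width: 0.0383
```

```bash
python3 - <<'E'
from h import *
f=lambda a,k:cv2.resize(a,None,fx=k,fy=k,interpolation=cv2.INTER_CUBIC)
T=cam('top');S=cam('scene')
cv2.imwrite('pics/g1.png',np.hstack([f(T['frame'][160:250,350:440],4.4),f(S['frame'][280:370,173:263],4.4)]))
E
```

```text
(no output)
```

View pics/g1.png

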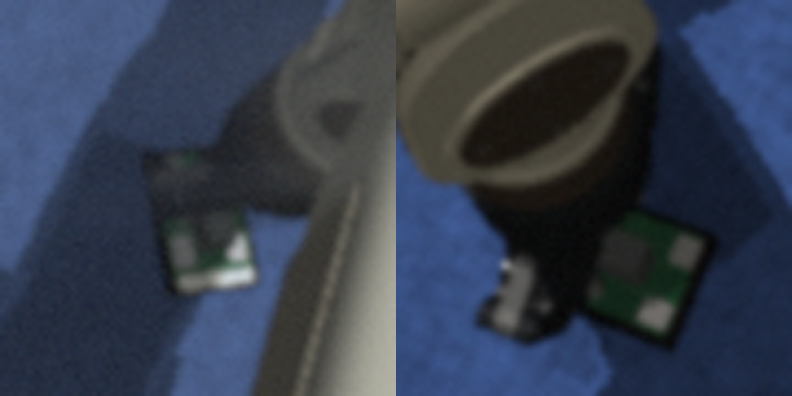

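Request:
{"name": "play_rows", "arguments": {"plan": [0,0,8,0,0,0,0,0,8,0,0,0,0,0,7,0,0,0,0,0,0,0,0,0]}}

```text
clock: 6.35
eef_pos: [0.5831, -0.3003, 0.0312]
tool_rot: [-0.064, 0.998, 0.001, -0.001]
ft_force: [0.7, 0.7, -0.2]
grip_width: 0.0381
```

Request:
{"name": "play_rows", "arguments": {"plan": [0,0,0,0,0,0,0,0,0,0,0,0,0,0,0,0,0,0,0,0,0,0,0,0,0,0,0,0,0,0,0,0,0,0,0,0], "hand": 0}}

```text
clock: 7.1
eef_pos: [0.5842, -0.3008, 0.0327]
tool_rot: [-0.064, 0.998, -0.0, 0.0]
ft_force: [-0.0, 0.1, 1.3]
grip_width: 0.0147
```

Request:
{"name": "play_rows", "arguments": {"plan": [0,0,-10,0,0,0,0,0,-20,0,0,0,0,0,-20,0,0,0,0,0,-20,0,0,0,0,0,0,0,0,0,0,0,0,0,0,0,0,0,0,0,0,0]}}

```text
clock: 7.98
eef_pos: [0.5831, -0.3002, 0.1009]
tool_rot: [-0.064, 0.998, 0.001, -0.001]
ft_force: [0.6, 0.1, -1.5]
grip_width: 0.0146
```

```bash
python3 - <<'E'
from h import *
f=lambda a,k:cv2.resize(a,None,fx=k,fy=k,interpolation=cv2.INTER_CUBIC)
T=cam('top');S=cam('scene')
cv2.imwrite('pics/g2.png',np.hstack([f(T['frame'][160:250,350:440],4.4),f(S['frame'][280:370,173:263],4.4)]))
o=bot.get_obs();print(o['clock'],o['eef_pos'],o['joint_pos'].round(3),o['ft_force'],o['tool_rot'])
E
```

```text
8.075 [ 0.58328845 -0.30031912  0.10116124] [-0.475  0.634  0.24   1.179 -0.    -0.603] [ 0.64729409 -0.67028713 -1.06360833] [-6.35759975e-02  9.97976472e-01  5.23837574e-04 -8.82345801e-04]
```

View pics/g2.png

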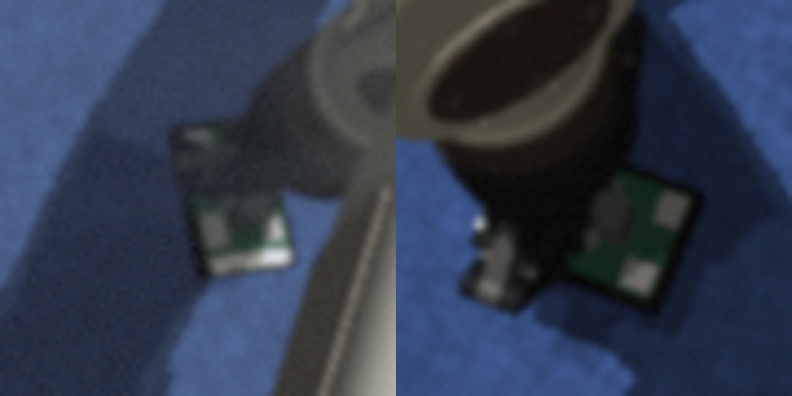

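Request:
{"name": "play_rows", "arguments": {"plan": [0,0,-20,0,0,0,0.9,20,0,0,0,0,0.9,40,0,0,0,0,0.9,40,0,0,0,0,0.9,40,0,0,0,0,0.9,40,0,0,0,0,0.9,40,0,0,0,0,0.9,40,0,0,0,0,0.9,40,0,0,0,0,0.9,40,0,0,0,0,0.9,40,0,0,0,0,0.9,40,0,0,0,0,0.9,30,0,0,0,0,0,14.2,0,0,0,0,0,0,0,0,0,0]}}

```text
clock: 9.95
eef_pos: [0.5141, 0.1588, 0.1221]
tool_rot: [-0.064, 0.998, -0.0, -0.0]
ft_force: [-0.6, -0.3, -1.5]
grip_width: 0.0149
```

Request:
{"name": "play_rows", "arguments": {"plan": [0,0,0,0,0,0.1,0,0,0,0,0,0.17,0,0,0,0,0,0.17,0,0,0,0,0,0.17,0,0,0,0,0,0.17,0,0,0,0,0,0.17,0,0,0,0,0,0.17,0,0,0,0,0,0.17,0,0,0,0,0,0.17,0,0,0,0,0,0.17,0,0,0,0,0,0.17,0,0,0,0,0,0.17,0,0,0,0,0,0.078,0,0,0,0,0,0,0,0,0,0,0,0]}}

```text
clock: 11.82
eef_pos: [0.5145, 0.1576, 0.1223]
tool_rot: [0.819, 0.573, -0.0, 0.0]
ft_force: [0.1, 0.3, -1.7]
grip_width: 0.015
```

```bash
cat > st.py <<'E'
from h import *
from scipy.spatial.transform import Rotation as R
N=np.array([.5077,.163]);a=np.radians(-20.05)
def st():
    o=bot.get_obs();d=o['eef_pos'][:2]-N;M=R.from_quat(o['tool_rot']).as_matrix()
    n=np.array([[np.cos(a),np.sin(a)],[-np.sin(a),np.cos(a)]])
    psi=np.degrees(np.arctan2(M[1,0],M[0,0]))
    print('t',round(o['clock'],2),'nest xy mm',(n@d*1000).round(2),'z',(o['eef_pos'][2]*1000).round(2),'yaw',psi.round(2),'dyaw',(psi-69.95).round(2),'tilt z',M[:,2].round(4),'F nest',(n@o['ft_force'][:2]).round(2),o['ft_force'][2].round(2),'w',o['grip_width'].round(4),'j',o['joint_pos'].round(2))
E
python3 - <<'E'
from st import *
st()
f=lambda a,k:cv2.resize(a,None,fx=k,fy=k,interpolation=cv2.INTER_CUBIC)
for n in('top','scene'): np.savez(n+'2.npz',**cam(n))
T=np.load('top2.npz')['frame'];S=np.load('scene2.npz')['frame']
cv2.imwrite('pics/p1.png',np.hstack([f(T[185:285,170:280],3.6),f(S[105:205,240:350],3.6)]))
E
```

```text
Traceback (most recent call last):
  File "st.py", line 8, in st
    print('t',round(o['clock'],2),'nest xy mm',(n@d*1000).round(2),'z',(o['eef_pos'][2]*1000).round(2),'yaw',psi.round(2),'dyaw',(psi-69.95).round(2),'tilt z',M[:,2].round(4),'F nest',(n@o['ft_force'][:2]).round(2),o['ft_force'][2].round(2),'w',o['grip_width'].round(4),'j',o['joint_pos'].round(2))
                                                                                                                                                                                                                                                     ^^^^^^^^^^^^^^^^^^^^^
AttributeError: 'float' object has no attribute 'round'
```

```bash
sed -i "s/o\['grip_width'\].round(4)/round(o['grip_width'],4)/" st.py
python3 - <<'E'
from st import *
st()
f=lambda a,k:cv2.resize(a,None,fx=k,fy=k,interpolation=cv2.INTER_CUBIC)
for n in('top','scene'): np.savez(n+'2.npz',**cam(n))
T=np.load('top2.npz')['frame'];S=np.load('scene2.npz')['frame']
cv2.imwrite('pics/p1.png',np.hstack([f(T[185:285,170:280],3.6),f(S[105:205,240:350],3.6)]))
E
```

```text
t 11.82 nest xy mm [ 8.2  -2.78] z 122.25 yaw 69.94 dyaw -0.01 tilt z [-1.e-04 -3.e-04 -1.e+00] F nest [-0.02  0.28] -1.69 w 0.015 j [ 0.3   0.4  -0.1   1.07 -0.    2.22]
```

View pics/p1.png

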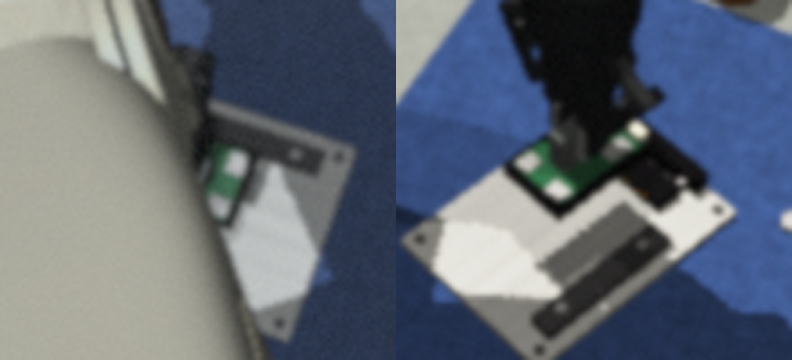

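Request:
{"name": "play_rows", "arguments": {"plan": [0,0,15,0,0,0,0,0,20,0,0,0,0,0,20,0,0,0,0,0,12,0,0,0,0,0,7,0,0,0,0,0,2,0,0,0,0,0,0,0,0,0]}}

```text
clock: 12.8
eef_pos: [0.5147, 0.1586, 0.0467]
tool_rot: [0.819, 0.573, 0.0, 0.0]
ft_force: [1.3, 0.6, -1.5]
grip_width: 0.0144
```

```bash
python3 - <<'E'
from st import *
st()
f=lambda a,k:cv2.resize(a,None,fx=k,fy=k,interpolation=cv2.INTER_CUBIC)
for n in('top','scene'): np.savez(n+'2.npz',**cam(n))
T=np.load('top2.npz')['frame'];S=np.load('scene2.npz')['frame']
cv2.imwrite('pics/p2.png',f(S[125:205,240:345],7.5))
E
```

```text
t 12.8 nest xy mm [ 8.07 -1.78] z 46.65 yaw 69.95 dyaw -0.0 tilt z [ 8.e-04  2.e-04 -1.e+00] F nest [1.01 1.04] -1.51 w 0.0144 j [ 0.3   0.48 -0.19  0.9  -0.    2.22]
```

View pics/p2.png

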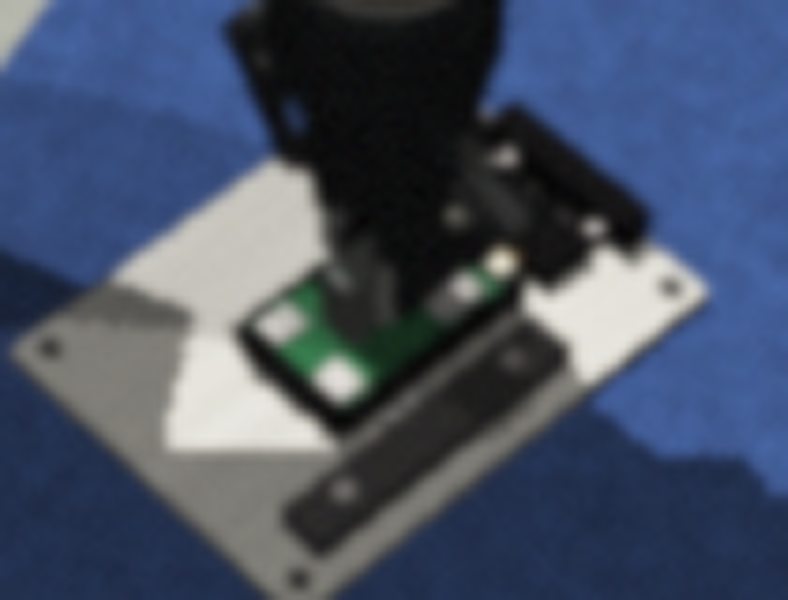

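```bash
cat > ov.py <<'E'
from fit import *
def ov(fn,x,y,yaw,z,out,nest=(.5077,.163,np.radians(-20.05)),roi=(125,205,240,345),k=7):
    c=dict(np.load(fn));im=cv2.resize(c['frame'][roi[0]:roi[1],roi[2]:roi[3]],None,fx=k,fy=k,interpolation=cv2.INTER_CUBIC)
    im=np.clip(im.astype(float)*1.6,0,255).astype(np.uint8)
    for bs,p,zz,col in((CAR,(x,y,yaw),z,(0,0,255)),(NEST,nest,0,(0,255,255))):
        for b in bs:
            m=render(c,[b],*p,roi,k,zz);cs,_=cv2.findContours(m,0,2);cv2.drawContours(im,cs,-1,col,1)
    cv2.imwrite(out,im)
E
python3 -c "
from ov import *
ov('scene2.npz',.5147,.1586,np.radians(69.95),.0147,'pics/ov2.png')"
```

```text
(no output)
```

View pics/ov2.png

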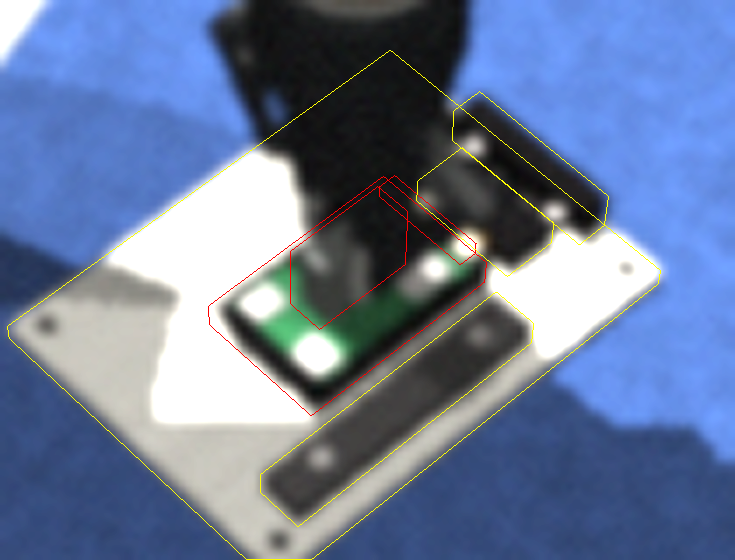

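Request:
{"name": "play_rows", "arguments": {"plan": [0,0,2,0,0,0,0,0,2,0,0,0,0,0,1,0,0,0,0,0,0.5,0,0,0,0,0,0,0,0,0]}}

```text
clock: 13.52
eef_pos: [0.5143, 0.1584, 0.0407]
tool_rot: [0.819, 0.573, -0.0, -0.0]
ft_force: [-0.5, 0.7, -0.3]
grip_width: 0.0146
```

Request:
{"name": "play_rows", "arguments": {"plan": [0,0,0.5,0,0,0,0,0,0.5,0,0,0,0,0,0,0,0,0]}}

```text
clock: 13.9
eef_pos: [0.5143, 0.1585, 0.0406]
tool_rot: [0.819, 0.573, 0.0, 0.0]
ft_force: [-2.6, -0.7, 5.9]
grip_width: 0.015
```

Request:
{"name": "play_rows", "arguments": {"plan": [0,0,0.5,0,0,0,0,0,0.5,0,0,0,0,0,0,0,0,0]}}

```text
clock: 14.28
eef_pos: [0.5144, 0.1585, 0.0406]
tool_rot: [0.819, 0.573, 0.0, 0.0]
ft_force: [-3.9, -2.0, 12.1]
grip_width: 0.0148
```

Request:
{"name": "play_rows", "arguments": {"plan": [0,0,-1.2,0,0,0,0,1,0,0,0,0,0,1.5,0,0,0,0,0,1.5,0,0,0,0,0,1.5,0,0,0,0,0,1,0,0,0,0,0,0,0,0,0,0]}}

```text
clock: 15.15
eef_pos: [0.5196, 0.157, 0.0406]
tool_rot: [0.819, 0.574, -0.0, -0.001]
ft_force: [-4.5, 0.6, 8.0]
grip_width: 0.0145
```

```bash
python3 - <<'E'
from st import *
st()
np.savez('scene3.npz',**cam('scene'))
from ov import *
o=bot.get_obs();p=o['eef_pos'];ov('scene3.npz',p[0],p[1],np.radians(69.95),.008,'pics/ov3.png')
E
```

```text
t 15.15 nest xy mm [13.22 -1.53] z 40.6 yaw 69.99 dyaw 0.04 tilt z [-0.0014  0.0018 -1.    ] F nest [-4.4  -1.02] 7.96 w 0.0145 j [ 0.29  0.49 -0.19  0.89  0.    2.21]
```

View pics/ov3.png

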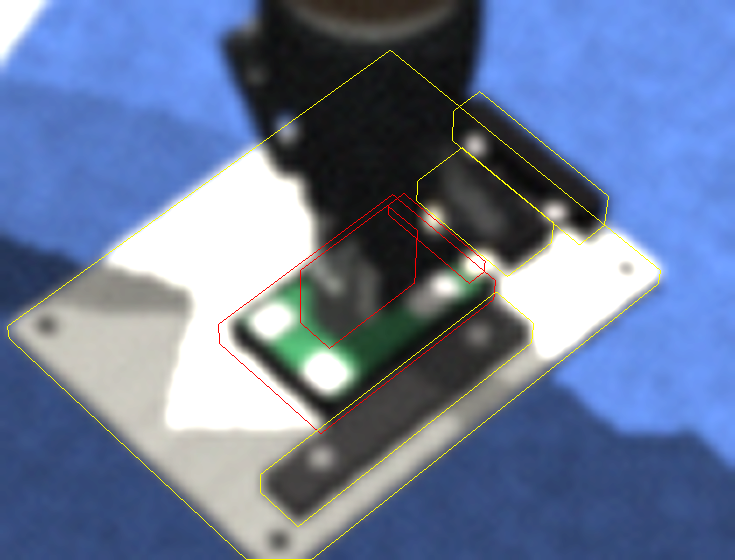

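Request:
{"name": "play_rows", "arguments": {"plan": [0,1,-0.6,0,0,0,0,1,0,0,0,0,0,0,0,0,0,0]}}

```text
clock: 15.58
eef_pos: [0.5219, 0.1559, 0.0406]
tool_rot: [0.819, 0.573, -0.0, -0.001]
ft_force: [-4.4, 1.9, 5.4]
grip_width: 0.0149
```

```bash
python3 -c "
from st import *
st()"
```

```text
t 15.57 nest xy mm [15.73 -1.82] z 40.62 yaw 69.96 dyaw 0.01 tilt z [-1.1e-03  9.0e-04 -1.0e+00] F nest [-4.81  0.28] 5.39 w 0.0149 j [ 0.29  0.5  -0.18  0.89  0.    2.21]
```

Request:
{"name": "play_rows", "arguments": {"plan": [0,1,0,0,0,0,0,1,0,0,0,0,0,0,0,0,0,0]}}

```text
clock: 15.95
eef_pos: [0.522, 0.1558, 0.0407]
tool_rot: [0.819, 0.574, -0.001, -0.002]
ft_force: [-7.7, 3.8, 9.4]
grip_width: 0.0149
```

```bash
python3 -c "
from st import *
st()"
```

```text
t 15.95 nest xy mm [15.92 -1.88] z 40.69 yaw 70.02 dyaw 0.07 tilt z [-0.0042  0.0021 -1.    ] F nest [-8.56  0.97] 9.43 w 0.0149 j [ 0.29  0.5  -0.18  0.9   0.    2.21]
```

Request:
{"name": "play_rows", "arguments": {"plan": [1,0,0,0,0,0,1.5,0,0,0,0,0,1.5,0,0,0,0,0,1.5,0,0,0,0,0,1,0,0,0,0,0,0,0,0,0,0,0]}}

```text
clock: 16.7
eef_pos: [0.5223, 0.1569, 0.0408]
tool_rot: [0.82, 0.572, -0.005, 0.001]
ft_force: [-13.7, -9.2, 16.6]
grip_width: 0.015
```

```bash
python3 -c "
from st import *
st()
np.savez('scene4.npz',**cam('scene'))
from ov import *
o=bot.get_obs();p=o['eef_pos'];ov('scene4.npz',p[0],p[1],np.radians(69.95),.008,'pics/ov4.png')"
```

```text
t 16.7 nest xy mm [15.77 -0.73] z 40.77 yaw 69.84 dyaw -0.11 tilt z [-0.0076 -0.0078 -0.9999] F nest [ -9.72 -13.29] 16.57 w 0.015 j [ 0.29  0.5  -0.17  0.91 -0.01  2.22]
```

View pics/ov4.png

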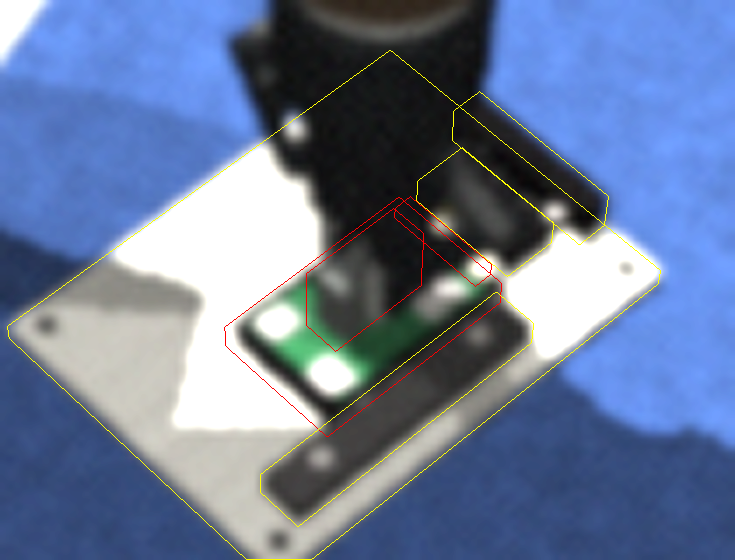

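```bash
cat > rect.py <<'E'
from fit import *
def rect(c,x,y,yaw,z,L=60,W=45,s=5):
    # orthorectify plane z around (x,y,yaw): out px (col)=carrier x, (row)= -carrier y
    g=np.array([[-L,W],[L,W],[L,-W],[-L,-W]])*1e-3
    ca,sa=np.cos(yaw),np.sin(yaw)
    P=np.c_[x+ca*g[:,0]-sa*g[:,1],y+sa*g[:,0]+ca*g[:,1],np.full(4,z)]
    uv=proj(c,P).astype(np.float32)
    d=np.array([[0,0],[2*L*s,0],[2*L*s,2*W*s],[0,2*W*s]],np.float32)
    return cv2.warpPerspective(c['frame'],cv2.getPerspectiveTransform(uv,d),(2*L*s,2*W*s),flags=cv2.INTER_CUBIC)
E
python3 - <<'E'
from rect import *
c0=dict(np.load('scene.npz'));c4=dict(np.load('scene4.npz'))
a=rect(c0,.584,-.3005,np.radians(187.3),.012)
N=np.array([.5077,.163]);p=(.5223,.1569)
b=rect(c4,*p,np.radians(69.95),.020)
b=np.clip(b*1.6,0,255).astype(np.uint8)
for i in(a,b):
    for m in range(-60,61,10):
        cv2.line(i,((m+60)*5,0),((m+60)*5,4 if m else 20),(0,0,255),1)
        if abs(m)<45: cv2.line(i,(0,(45-m)*5),(4 if m else 20,(45-m)*5),(0,0,255),1)
    cv2.rectangle(i,(15*5,17*5),(105*5,73*5),(0,255,255),1)
cv2.imwrite('pics/r1.png',cv2.resize(np.vstack([a,b]),(400,600)))
E
```

```text
(no output)
```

View pics/r1.png

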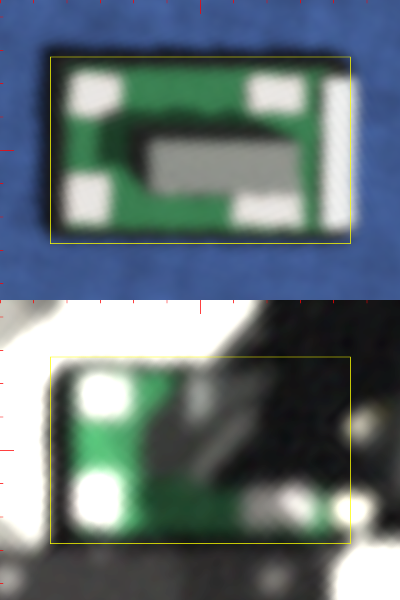

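Request:
{"name": "play_rows", "arguments": {"plan": [0,0,-0.7,0,0,0,0,0,-0.7,0,0,0,0,0,-0.6,0,0,0,0,0,0,0,0,0,0,0,0,0,0,0]}}

```text
clock: 17.38
eef_pos: [0.5233, 0.1593, 0.041]
tool_rot: [0.82, 0.573, -0.004, -0.001]
ft_force: [-5.9, -2.0, 2.8]
grip_width: 0.015
```

```bash
python3 -c "
from st import *
st()"
```

```text
t 17.38 nest xy mm [15.89  1.82] z 40.96 yaw 69.92 dyaw -0.03 tilt z [-0.0066 -0.0034 -1.    ] F nest [-4.83 -3.91] 2.79 w 0.015 j [ 0.3   0.51 -0.17  0.91 -0.    2.22]
```

Request:
{"name": "play_rows", "arguments": {"plan": [1,0,0,0,0,0,1,0,0,0,0,0,1,0,0,0,0,0,1,0,0,0,0,0,0,0,0,0,0,0,0,0,0,0,0,0]}}

```text
clock: 18.12
eef_pos: [0.5245, 0.1628, 0.041]
tool_rot: [0.82, 0.573, -0.004, -0.0]
ft_force: [-7.3, -3.0, 2.0]
grip_width: 0.0148
```

```bash
python3 -c "
from st import *
st()"
```

```text
t 18.12 nest xy mm [15.9   5.57] z 40.96 yaw 69.91 dyaw -0.04 tilt z [-0.0068 -0.0039 -1.    ] F nest [-5.77 -5.34] 2.01 w 0.0148 j [ 0.3   0.51 -0.16  0.91 -0.    2.22]
```

Request:
{"name": "play_rows", "arguments": {"plan": [1,0,0,0,0,0,1,0,0,0,0,0,1,0,0,0,0,0,0,0,0,0,0,0,0,0,0,0,0,0]}}

```text
clock: 18.75
eef_pos: [0.5255, 0.1653, 0.041]
tool_rot: [0.82, 0.573, -0.004, -0.0]
ft_force: [-6.7, -3.9, 2.7]
grip_width: 0.0147
```

```bash
python3 -c "
from st import *
st()
np.savez('scene5.npz',**cam('scene'))
np.savez('top5.npz',**cam('top'))
from ov import *
o=bot.get_obs();p=o['eef_pos'];ov('scene5.npz',p[0],p[1],np.radians(69.95),.008,'pics/ov5.png')"
```

```text
t 18.75 nest xy mm [15.91  8.22] z 40.98 yaw 69.91 dyaw -0.04 tilt z [-0.007  -0.0045 -1.    ] F nest [-4.95 -5.92] 2.68 w 0.0147 j [ 0.31  0.51 -0.16  0.91 -0.    2.23]
```

View pics/ov5.png

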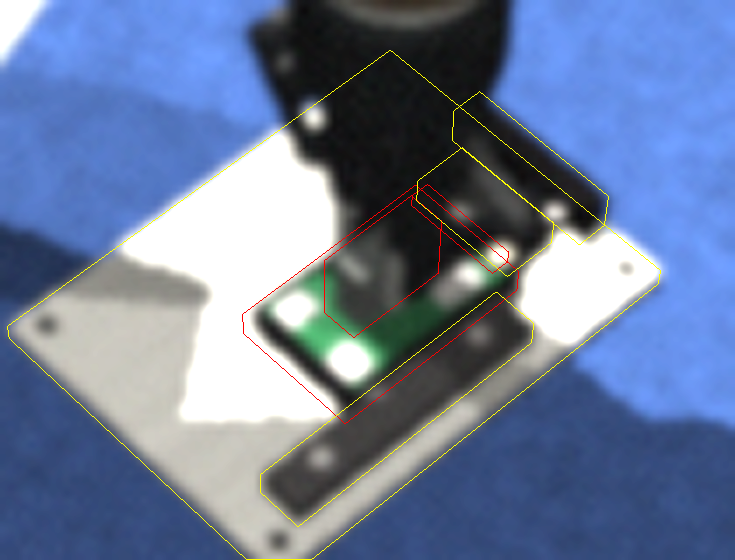

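Request:
{"name": "play_rows", "arguments": {"plan": [1,0,0,0,0,0,1,0,0,0,0,0,0,0,0,0,0,0]}}

```text
clock: 19.23
eef_pos: [0.5256, 0.1659, 0.0411]
tool_rot: [0.82, 0.573, -0.005, 0.001]
ft_force: [-8.5, -6.6, 5.7]
grip_width: 0.0149
```

```bash
python3 -c "
from st import *
st()"
```

```text
t 19.23 nest xy mm [15.87  8.86] z 41.06 yaw 69.87 dyaw -0.08 tilt z [-0.0079 -0.0071 -0.9999] F nest [-5.71 -9.16] 5.68 w 0.0149 j [ 0.31  0.51 -0.15  0.91 -0.    2.23]
```

Request:
{"name": "play_rows", "arguments": {"plan": [1,0,0,0,0,0,1,0,0,0,0,0,0,0,0,0,0,0]}}

```text
clock: 19.6
eef_pos: [0.5261, 0.1673, 0.0411]
tool_rot: [0.82, 0.573, -0.006, 0.001]
ft_force: [-8.6, -8.6, 6.9]
grip_width: 0.0149
```

```bash
python3 -c "
from st import *
st()"
```

```text
t 19.6 nest xy mm [15.86 10.35] z 41.09 yaw 69.86 dyaw -0.09 tilt z [-0.0082 -0.008  -0.9999] F nest [ -5.1  -10.96] 6.92 w 0.0149 j [ 0.31  0.52 -0.15  0.92 -0.01  2.23]
```

Request:
{"name": "play_rows", "arguments": {"plan": [1,0,0,0,0,0,1,0,0,0,0,0,0,0,0,0,0,0]}}

```text
clock: 19.98
eef_pos: [0.5267, 0.1687, 0.0411]
tool_rot: [0.82, 0.572, -0.006, 0.001]
ft_force: [-9.4, -9.4, 7.4]
grip_width: 0.0144
```

```bash
python3 -c "
from st import *
st()"
```

```text
t 19.98 nest xy mm [15.9  11.86] z 41.12 yaw 69.85 dyaw -0.1 tilt z [-0.0084 -0.009  -0.9999] F nest [ -5.58 -12.02] 7.39 w 0.0144 j [ 0.31  0.52 -0.15  0.92 -0.01  2.24]
```

Request:
{"name": "play_rows", "arguments": {"plan": [1,0,0,0,0,0,1,0,0,0,0,0,0,0,0,0,0,0]}}

```text
clock: 20.35
eef_pos: [0.5272, 0.1701, 0.0411]
tool_rot: [0.82, 0.572, -0.006, 0.002]
ft_force: [-9.6, -11.1, 7.9]
grip_width: 0.0144
```

```bash
python3 -c "
from st import *
st()"
```

```text
t 20.35 nest xy mm [15.9  13.34] z 41.14 yaw 69.84 dyaw -0.11 tilt z [-0.0087 -0.0099 -0.9999] F nest [ -5.16 -13.73] 7.91 w 0.0144 j [ 0.32  0.52 -0.14  0.92 -0.01  2.24]
```

Request:
{"name": "play_rows", "arguments": {"plan": [1,0,0,0,0,0,1,0,0,0,0,0,0,0,0,0,0,0]}}

```text
clock: 20.72
eef_pos: [0.5276, 0.1712, 0.0412]
tool_rot: [0.82, 0.572, -0.007, 0.002]
ft_force: [-10.1, -12.8, 9.5]
grip_width: 0.0147
```

```bash
python3 -c "
from st import *
st()"
```

```text
t 20.73 nest xy mm [15.89 14.51] z 41.19 yaw 69.81 dyaw -0.14 tilt z [-0.0092 -0.0115 -0.9999] F nest [ -5.14 -15.46] 9.46 w 0.0147 j [ 0.32  0.52 -0.14  0.92 -0.01  2.24]
```

Request:
{"name": "play_rows", "arguments": {"plan": [1,0,0,0,0,0,1,0,0,0,0,0,0,0,0,0,0,0]}}

```text
clock: 21.1
eef_pos: [0.5277, 0.1713, 0.0413]
tool_rot: [0.82, 0.572, -0.009, 0.003]
ft_force: [-11.5, -16.3, 12.5]
grip_width: 0.015
```

```bash
python3 -c "
from st import *
st()"
```

```text
t 21.1 nest xy mm [15.9  14.63] z 41.3 yaw 69.76 dyaw -0.19 tilt z [-0.0104 -0.0149 -0.9998] F nest [ -5.23 -19.31] 12.46 w 0.015 j [ 0.32  0.52 -0.14  0.93 -0.01  2.24]
```

Request:
{"name": "play_rows", "arguments": {"plan": [0,0.8,-0.5,0,0,0,0,0.8,0,0,0,0,0,0,0,0,0,0,0,0,0,0,0,0]}}

```text
clock: 21.6
eef_pos: [0.5277, 0.1713, 0.0413]
tool_rot: [0.82, 0.572, -0.009, 0.002]
ft_force: [-15.6, -16.0, 12.6]
grip_width: 0.0148
```

```bash
python3 -c "
from st import *
st()
np.savez('scene6.npz',**cam('scene'))
np.savez('top6.npz',**cam('top'))
st()
from ov import *
n=np.radians(-20.05);x,y=.017,.016
hx,hy=.5077+np.cos(n)*x-np.sin(n)*y,.163+np.sin(n)*x+np.cos(n)*y
ov('scene6.npz',hx,hy,np.radians(69.95),.008,'pics/ov6.png')
from rect import *
b=rect(dict(np.load('scene6.npz')),hx,hy,np.radians(69.95),.02)
cv2.rectangle(b,(75,85),(525,365),(0,255,255),1)
cv2.imwrite('pics/r6.png',np.clip(b*1.6,0,255))
cv2.imwrite('pics/t6.png',np.load('top6.npz')['frame'])
for q in ('carrier',):
    for d in bot.outline_of(q,'scene')[:1]: print(d['p'],d['point'],d['mask'].sum())
"
```

```text
t 21.6 nest xy mm [15.99 14.64] z 41.34 yaw 69.79 dyaw -0.16 tilt z [-0.0132 -0.0138 -0.9998] F nest [ -9.18 -20.41] 12.62 w 0.0148 j [ 0.32  0.52 -0.13  0.93 -0.01  2.24]
t 21.7 nest xy mm [16.   14.63] z 41.36 yaw 69.79 dyaw -0.16 tilt z [-0.0132 -0.0138 -0.9998] F nest [ -8.24 -19.82] 14.52 w 0.0149 j [ 0.32  0.52 -0.13  0.93 -0.01  2.24]
0.85 [165.8, 292.1] 535[ WARN:0@3.722] global loadsave.cpp:1063 imwrite_ Unsupported depth image for selected encoder is fallbacked to CV_8U.
```

View pics/ov6.png

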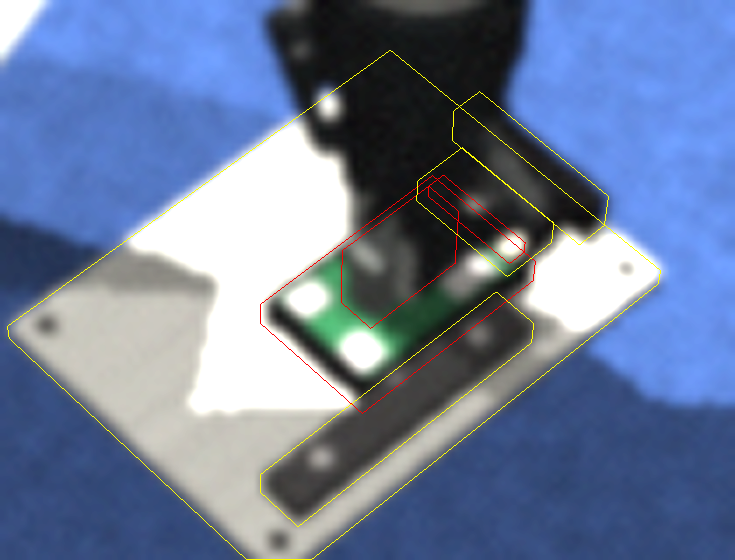

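View pics/r6.png

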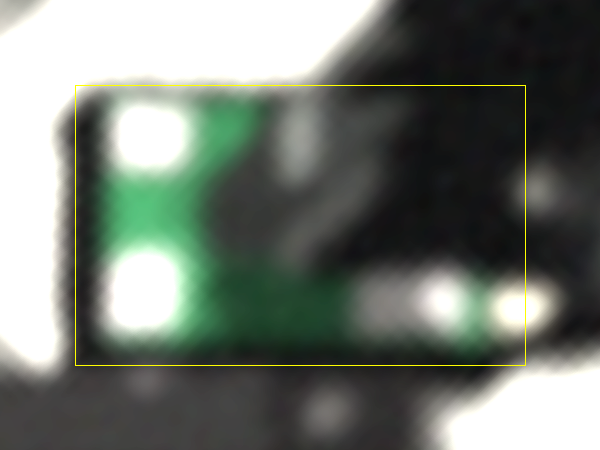

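View pics/t6.png

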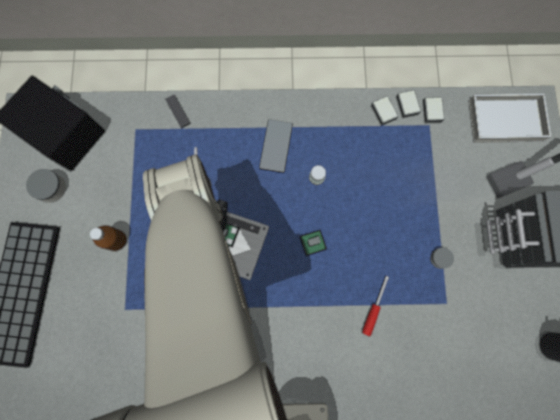

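Request:
{"name": "play_rows", "arguments": {"plan": [0,0,0,-0.003,0.007,0,0,0,0,-0.004,0.008,0,0,0,0,0,0,0,0,0,0,0,0,0]}}

```text
clock: 22.25
eef_pos: [0.5275, 0.1711, 0.0408]
tool_rot: [0.82, 0.572, -0.002, 0.001]
ft_force: [-13.1, -15.2, 10.4]
grip_width: 0.015
```

```bash
python3 -c "
from st import *
st()"
```

```text
t 22.25 nest xy mm [15.88 14.38] z 40.8 yaw 69.79 dyaw -0.16 tilt z [-0.002  -0.0026 -1.    ] F nest [ -7.08 -18.76] 10.39 w 0.015 j [ 0.31  0.51 -0.15  0.91 -0.    2.24]
```

Request:
{"name": "play_rows", "arguments": {"plan": [0.6,0.3,0,0,0,0,0.6,0.3,-0.3,0,0.002,0,0,0,0,0,0,0,0,0,0,0,0,0,0,0,0,0,0,0,0,0,0,0,0,0,0,0,0,0,0,0,0,0,0,0,0,0]}}

```text
clock: 23.25
eef_pos: [0.5276, 0.1711, 0.0408]
tool_rot: [0.82, 0.572, -0.002, 0.0]
ft_force: [-15.1, -17.2, 10.8]
grip_width: 0.0147
```

```bash
python3 -c "
from st import *
st()
c=cam('scene');st()
cv2.imwrite('pics/e.png',cv2.resize(c['frame'][125:205,240:345],None,fx=7,fy=7,interpolation=cv2.INTER_CUBIC))
from rect import *
n=np.radians(-20.05);x,y=.017,.016
b=rect(c,.5077+np.cos(n)*x-np.sin(n)*y,.163+np.sin(n)*x+np.cos(n)*y,np.radians(69.95),.02)
cv2.rectangle(b,(75,85),(525,365),(0,255,255),1);cv2.imwrite('pics/r7.png',b)
"
```

```text
t 23.25 nest xy mm [15.88 14.41] z 40.84 yaw 69.77 dyaw -0.18 tilt z [-0.0032 -0.0026 -1.    ] F nest [ -8.31 -21.35] 10.77 w 0.0147 j [ 0.31  0.52 -0.15  0.91 -0.    2.24]
t 23.3 nest xy mm [15.89 14.39] z 40.84 yaw 69.77 dyaw -0.18 tilt z [-0.0032 -0.0026 -1.    ] F nest [ -8.22 -21.54] 11.19 w 0.0146 j [ 0.31  0.52 -0.15  0.91 -0.    2.24]
```

View pics/r7.png

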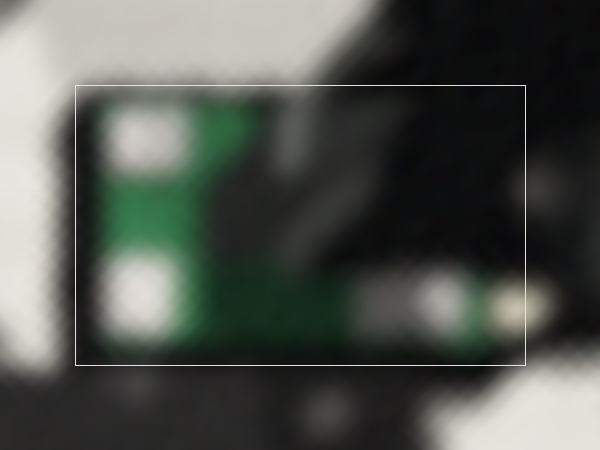

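```bash
python3 -c "
from st import *
bot.job_done(); st()"
```

```text
the job is handed in; nothing more can be done
the job is handed in; nothing more can be done
```

The long carrier is in the corner of the test nest, gripped and pressed against both the rail and the contact block. I handed the job in at about 23.3 s of the 58 s; no verdict was reported.

I gripped it across the bar, lifted it clear, carried it to the nest and turned it so the connector faces the block. I set it on the base plate, slid it against the rail and then pushed it along the rail into the block.

**Last checks**
- **Block home:** the spring force rose gradually over about 6 mm, then the carrier stopped. A further 1.2 mm of commanded push moved it about 0.03 mm and added about 2.6 N. I did not read the block's travel directly.
- **Forces at the wrist:** about 8 N towards the rail and 21 N towards the block, part of which is friction. About 11 N acts on the base plate.
- **Flat and square:** tool tilt is about 0.004 rad and its yaw is 0.2° from the measured nest. Height is consistent with lying flat. The bar is still gripped (opening 14.7 mm).
- **Position:** the camera view, rectified to the nest, shows the carrier on the home outline to within about 1–2 mm.
- **Other things:** the top picture at 21.7 s shows the short carrier, jar, screwdriver, phone, spool and bottle where they were. The arm hid most of the tweezers, so I could not check those.

**What went wrong or disagreed**
- The first slide along the rail stuck by friction until I eased the downward force.
- The carrier tilted nose-down by about 0.02 rad under the push, and I turned the wrist to flatten it.
- The pictures put the carrier about 1–3 mm further along the jaws than planned.

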